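# Set the nitrogen throttle valve two turns open and keep hold of the handle

## Task

Set the bench's nitrogen valve to two turns open: turn its hand wheel clockwise until it is shut snug on its stop, without forcing it, then back it off (anticlockwise) exactly two full turns. Finish with the wheel still and the upright handle on the wheel gripped between the fingers: do not let go of it at the end, the program finishes while holding. Leave the lever shut-off valve on the same pipe and the loose things on the bench alone.

Things in the scene. Friction and masses are not known exactly. Their poses are not given: they have to be found in the camera images.
- station: fixed steel pipe station, bolted to the bench; pipe along its y axis, 540 mm long, pipe axis 60 mm up. Origin: on the bench top straight below the spindle of the globe valve in its middle, z up. A pressure gauge (top 155 mm up) stands on the pipe at y = -140 mm, a brass lever shut-off at y = +145 mm. All of it but the hand wheel and its handle is lower than 175 mm
- valve (a joint): angle (rad) of the globe valve's hand wheel about its upright spindle: 0 = shut on its stop, grows as it opens (anticlockwise from above), 6.283 a turn, up to 25.1; starts 2.2 to 7.5. At 0 and each full turn the handle stands on the station's +x side. Turning takes 0.15 N m (3 N at the handle); it stays where it is left. The stop yields 0.03 rad at 25 N at the handle
- wheel_axis (a point): fixed point on the wheel's turning axis, 237 mm above the bench, level with the middle of the handle. Below it the wheel: bare aluminium, three spokes, 114 mm over the rim, top of the rim 199 mm above the bench; it does not rise
- stem_top (a point): top end of the round steel stem, 10 mm thick, that sticks out of the middle of the wheel's hub. It does not turn but rises 3 mm for each turn open: 194 mm above the bench when shut, 200 mm at two turns
- handle: the wheel's handle: an upright round grey grip, 20 mm thick, 62 mm tall (203 to 265 mm above the bench), standing on the rim 50 mm from the spindle. Origin at the centre of its foot. It revolves freely on its own pin, so a gripper can keep its heading while carrying it round
- handle_mid (a point): point on the axis of the handle near mid length, 34 mm above its foot, 237 mm above the bench
- shutoff (a joint): angle (rad) of the lever of the brass ball shut-off: 0 = open, lever along the pipe pointing to the station's +y (as at the start), 1.57 = closed. Grey lever 130 mm long, about 110 mm above the bench. To be left at 0
- spanner: loose steel open-ended spanner, 210 mm long, 9 mm thick, lying flat; origin under its middle, length along its x
- vial_rack: loose white rack of small glass sample vials, 60 by 110 by 40 mm (x, y, z), origin under its centre
- reagent: loose amber reagent bottle, 70 mm across, 135 mm tall, standing; origin under its centre

How it is judged:
By the outcome, as a careful person would: the job done as asked, in the order asked, and still so for the second after the job is handed in, while the arm keeps its last pose, push and grip.
It also fails if it takes over 72 s, if anything falls off the work surface, if the arm or the gripper's body presses on something with over 40 N, if the wrist force passes 120 N, or if a joint passes its speed limit or range.

## Robot

A 6-joint arm with a two-finger parallel gripper is mounted at the origin on the work surface. World frame = base frame: x ahead of the robot, y to its left, z up, the work surface at z = 0. Lengths are in m, angles in degrees, forces in N, time in s.
With the tool pointing down it reaches from about 0.375 to 0.9 m from the base axis. Payload 3.1 kg.
Tool frame: the origin (TCP) lies at the very end of the fingers, on their centre line; the grasp point (between the pads) lies behind it (bot.grip_depth is the z of the grasp point in the tool frame, in m); z points along the fingers, y is the direction in which the jaws open and shut (so a half turn about z gives the same grasp; the last joint's range is limited). The gripper opens to 87 mm and grips with 3 to 60 N. Pads are 19 mm wide; open, the fingers measure 117 mm over their backs; the gripper's body (75 mm by 190 mm) begins 51 mm behind the grasp point.
Start: joints at [-77.951, 30.224, 82.088, -0, 67.689, -10.227], TCP at [0.237, -0.578, 0.223] pointing down, gripper open.
Joint ranges: [-176.69, 176.69], [-43.24, 126.21], [12.49, 139.97], [-82, 262], [0, 151.66], [-163.58, 163.58]. Speed limits (degrees/s): [159.86, 159.86, 180, 180, 180, 180].

## Interface

Orientations are given as a 3x3 rotation matrix whose columns are the frame's x, y, z axes.
In Python, from rig import bot, vision gives the robot as it stands. The module is installed in compiled form; this text tells all that it offers.
- The arm moves only by the shell command python3 -m jog 'ROWS'. ROWS is JSON, a list of rows, each a list of 3 entries, a list of its own where there are three numbers: the shift along the tool's x, y, z in mm, then the turn, a rotation vector about the tool's x, y, z in degrees, then the closure, from 0 (fully open) to 1 (shut). In form: [[[dx, dy, dz], [wx, wy, wz], fingers], ...]. A call has 1 to 12 rows; each row is the pose to reach, as a shift and turn from the pose commanded when the call began, along the tool's axes at that moment; what a row does not reach only later rows make up. A row lasts 1/12 s, in which the tool goes at most 41.7 mm and 7.16 degrees, less where a joint would pass 70% of its speed; a pose out of reach is approached as far as the arm can. A call with a gripper value outside its range is refused whole. The fingers move at their own pace and stop on an object; the grip force is fixed at half the most. Time passes only in rows, so rows that repeat a pose let the fingers close. It gives the time, the measured TCP pose, the force and the opening at its end, in the units of the state.
- bot.read_state(): the state, without advancing time (a new reading comes with each control period).
- vision.capture(name): name is "scene" or "top"; returns the picture (400x640x3 uint8, red, green, blue); there is no depth.
- vision.camera_info(name): a dict with "intrinsics" (3x3 intrinsics, pixels), "camera_from_world" (4x4, takes a point from world to camera coordinates). Camera axes: x right, y up, looking along -z (the intrinsics and any distortion apply to the point x, -y, -z); pixel columns grow to the right and rows downward; lengths in m; the calibration is good to about 2 mm. A picture is of the moment at which its call begins. camera_info takes no time and is no camera call.
- bot.hand_in(): hands the job in, once; it reports no verdict.
The state is a dict: "time_s": time; "joint_positions": joint angles; "qvel": joint speeds; "tau": joint torques, N m; "position": TCP position; "tcp_rot": TCP orientation; "force": force on the tool from outside, world axes, zero at the start; "moment": the same for the moment, N m; "opening": opening from 0.0 (shut) to 1.0 (fully open).
Only numpy, scipy, OpenCV 4.12 (cv2) and the standard library are available. Lean on these libraries where they do the work, as an engineer would, in place of code of your own. Each camera call takes 0.05 s, during which the arm holds its last target. There are 200 camera calls.

## Working session

There is one attempt and no reset: what is moved stays moved. The work goes in short steps, Python scripts to look and compute and a shell command to move; the robot and the scene stay as the last step left them, time stands still between calls to the robot, and variables do not carry over. Pictures are saved under pics/ and viewed, about 8 in all and at most 12, crops included, and the job is handed in when it is done.

```bash
mkdir -p pics; python3 - <<'E'
from rig import bot, vision
import cv2,numpy as np
s=bot.read_state();print({k:np.round(v,3).tolist() for k,v in s.items()},bot.grip_depth)
for n in("scene","top"):
    cv2.imwrite(f"pics/{n}0.png",vision.capture(n)[:,:,::-1]);i=vision.camera_info(n);print(n,np.round(i["intrinsics"],1).tolist(),np.round(i["camera_from_world"],3).tolist(),i.keys())
E
```

```text
{'time_s': 0.0, 'joint_positions': [-77.951, 30.279, 82.157, -0.001, 67.689, -10.227], 'qvel': [0.048, 0.032, 0.006, 0.006, 0.005, -0.029], 'tau': [-0.001, -44.004, -17.659, 0.063, 0.058, -0.0], 'position': [0.237, -0.578, 0.222], 'tcp_rot': [[0.925, 0.379, -0.0], [0.379, -0.925, 0.002], [0.0, -0.002, -1.0]], 'force': [-0.323, -0.031, -0.422], 'moment': [0.048, -0.031, -0.015], 'opening': 1.0} -0.0187
scene [[409.3, 0.0, 320.1], [0.0, 409.3, 201.0], [0.0, 0.0, 1.0]] [[-0.714, 0.7, -0.011, 0.408], [-0.557, -0.559, 0.615, 0.273], [0.424, 0.445, 0.789, -1.229], [0.0, 0.0, 0.0, 1.0]] dict_keys(['intrinsics', 'camera_from_world'])
top [[405.3, 0.0, 315.4], [0.0, 405.3, 199.8], [0.0, 0.0, 1.0]] [[0.011, -1.0, -0.001, 0.062], [0.999, 0.011, 0.041, -0.607], [-0.041, -0.002, 0.999, -0.997], [0.0, 0.0, 0.0, 1.0]] dict_keys(['intrinsics', 'camera_from_world'])
```

View pics/scene0.png

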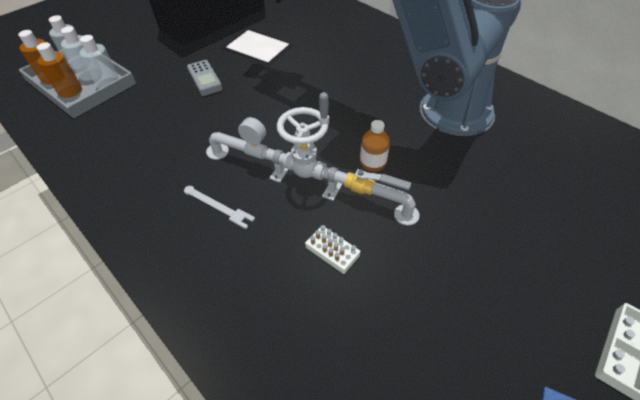

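View pics/top0.png

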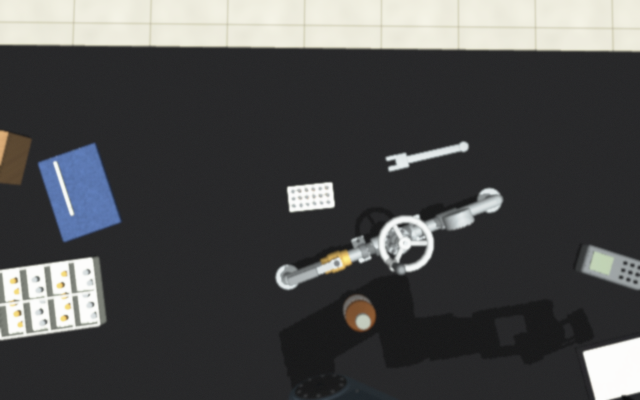

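```bash
cat > h.py <<'E'
import numpy as np
from rig import vision
def cast(n,u,v,z):
    i=vision.camera_info(n);K=i["intrinsics"];T=np.array(i["camera_from_world"])
    d=np.linalg.inv(K)@[u,v,1];d=T[:3,:3].T@(d*[1,-1,-1]);c=-T[:3,:3].T@T[:3,3]
    return c+d*(z-c[2])/d[2]
def proj(n,p):
    i=vision.camera_info(n);T=np.array(i["camera_from_world"]);q=T[:3,:3]@p+T[:3,3]
    q=np.array(i["intrinsics"])@(q*[1,-1,-1]);return q[:2]/q[2]
E
python3 - <<'E'
import cv2,numpy as np
from h import *
t=cv2.imread("pics/top0.png");s=cv2.imread("pics/scene0.png")
c=lambda im,x,y:cv2.resize(im[y:y+80,x:x+80],(400,400),interpolation=cv2.INTER_CUBIC)
cv2.imwrite("pics/crop0.png",np.hstack([c(t,365,205),c(s,265,85)]))
for a in((487,199),(288,277)):print(cast("top",*a,.03))
print(cast("top",406,243,.195),cast("scene",302,125,.195))
E
```

```text
[ 0.6117582  -0.35132996  0.03      ]
[0.41696396 0.13285643 0.03      ]
[ 0.51279336 -0.11681256  0.195     ] [ 0.51563402 -0.11158624  0.195     ]
```

View pics/crop0.png

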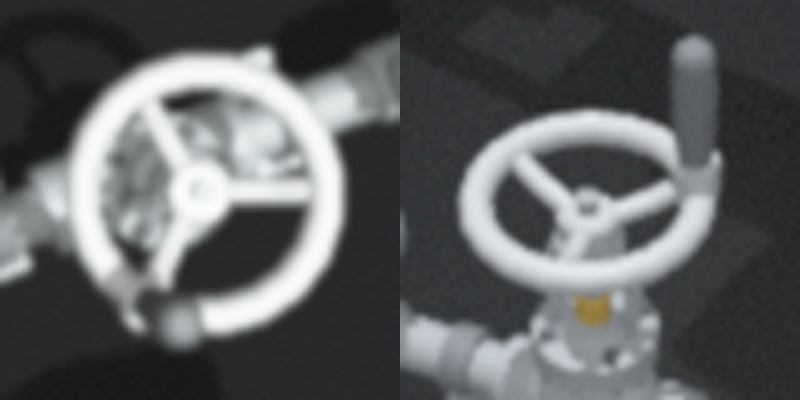

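```bash
python3 - <<'E'
from h import *
r=lambda *a:print(a,np.round(cast(*a)[:2],4))
for a in(("top",401,268.9,.26),("top",390,264,.203),("scene",323.9,107,.237),("scene",323.8,95,.26),("scene",324.4,121,.206),("top",405.2,243.4,.195),("top",406.5,244,.19),("scene",302.6,126.6,.196),("scene",302.5,125,.19)):r(*a)
E
```

```text
('top', 401, 268.9, 0.26) [ 0.4687 -0.0931]
('top', 390, 264, 0.203) [ 0.471 -0.083]
('scene', 323.9, 107, 0.237) [ 0.4744 -0.0841]
('scene', 323.8, 95, 0.26) [ 0.4668 -0.092 ]
('scene', 324.4, 121, 0.206) [ 0.4802 -0.0768]
('top', 405.2, 243.4, 0.195) [ 0.512  -0.1152]
('top', 406.5, 244, 0.19) [ 0.5105 -0.1189]
('scene', 302.6, 126.6, 0.196) [ 0.519 -0.106]
('scene', 302.5, 125, 0.19) [ 0.5112 -0.1151]
```

```bash
python3 -m jog '[[[0,0,-35],[0,0,0],0],[[0,0,-70],[0,0,0],0],[[20,-18,-100],[0,0,0],0],[[48,-44,-110],[0,0,0],0],[[77,-70,-110],[0,0,0],0],[[106,-96,-110],[0,0,0],0],[[135,-122,-110],[0,0,0],0],[[164,-149,-110],[0,0,0],0],[[193,-175,-110],[0,0,0],0],[[222,-202,-110],[0,0,0],0],[[251,-228,-110],[0,0,0],0],[[280,-255,-110],[0,0,0],0]]'; python3 -m jog '[[[29,-26,0],[0,0,0],0],[[58,-53,0],[0,0,0],0],[[87,-79,0],[0,0,0],0],[[110,-100,0],[0,0,0],0],[[121,-110,0],[0,0,0],0],[[121,-110,0],[0,0,0],0],[[121,-110,0],[0,0,0],0]]'
python3 - <<'E'
from rig import bot, vision
from h import *
import cv2
im=vision.capture("scene")[:,:,::-1];t=vision.capture("top")[:,:,::-1]
c=lambda im,x,y:cv2.resize(im[y:y+100,x:x+100],(400,400),interpolation=cv2.INTER_CUBIC)
cv2.imwrite("pics/c1.png",np.hstack([c(t,355,195),c(im,265,50)]))
s=bot.read_state();print(s["time_s"],s["position"],s["tcp_rot"],s["joint_positions"],s["force"])
E
```

```text
time_s: 1.1
position: [0.3996, -0.2343, 0.3323]
tcp_rot: [[0.926, 0.379, -0.0], [0.379, -0.926, 0.0], [-0.0, -0.0, -1.0]]
force: [1.4, -0.9, -0.5]
opening: 0.997
time_s: 1.68
position: [0.4695, -0.0879, 0.3322]
tcp_rot: [[0.924, 0.381, -0.001], [0.381, -0.924, -0.0], [-0.001, -0.0, -1.0]]
force: [0.4, -0.2, 0.1]
opening: 1.003
1.7833 [ 0.46923452 -0.08921982  0.3322827 ] [[ 9.25575479e-01  3.78562188e-01 -8.37983441e-04]
 [ 3.78562060e-01 -9.25575858e-01 -3.13143654e-04]
 [-8.94161589e-04 -2.73906503e-05 -9.99999600e-01]] [-2.41799035e+01  1.14468748e+01  9.37451775e+01 -3.73323463e-02
  7.48444022e+01  4.35852177e+01] [ 0.38502565 -1.09631847  0.48951632]
```

View pics/c1.png

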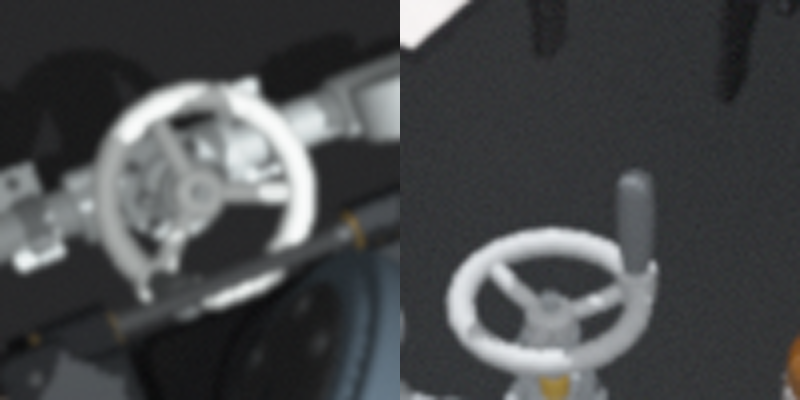

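```bash
python3 - <<'E'
from h import *
p=np.array([.4692,-.0886,.3323]);print(proj("scene",p))
for z in(.237,.265):
  for d in(0,.01):print(z,d,proj("scene",np.array([.4692+d*.926,-.0886+d*.379,z])),proj("top",np.array([.4692+d*.926,-.0886+d*.379,z])))
E
```

```text
[323.97568138  66.28818313]
0.237 0 [324.14434716 104.93940174] [396.13222371 267.034674  ]
0.237 0.01 [322.32084228 107.72173336] [394.17410987 262.17017449]
0.265 0 [324.09785     94.28417669] [399.11937295 268.92539833]
0.265 0.01 [322.2269106   97.06845357] [397.08684182 263.87884165]
```

```bash
python3 -m jog '[[[0,0,30],[0,0,0],0],[[0,0,60],[0,0,0],0],[[0,0,85],[0,0,0],0],[[0,0,105],[0,0,0],0],[[0,0,115],[0,0,0],0],[[0,0,115],[0,0,0],0.3],[[0,0,115],[0,0,0],0.6],[[0,0,115],[0,0,0],1],[[0,0,115],[0,0,0],1],[[0,0,115],[0,0,0],1],[[0,0,115],[0,0,0],1],[[0,0,115],[0,0,0],1]]'; python3 -m jog '[[[0,0,0],[0,0,0],1],[[0,0,0],[0,0,0],1],[[0,0,0],[0,0,0],1],[[0,0,0],[0,0,0],1]]'
python3 - <<'E'
from rig import vision
from h import *
import cv2
im=vision.capture("scene")[:,:,::-1];t=vision.capture("top")[:,:,::-1]
c=lambda im,x,y:cv2.resize(im[y:y+100,x:x+100],(400,400),interpolation=cv2.INTER_CUBIC)
cv2.imwrite("pics/c2.png",np.hstack([c(t,355,195),c(im,265,50)]))
E
```

```text
time_s: 2.78
position: [0.4699, -0.0886, 0.2181]
tcp_rot: [[0.925, 0.379, 0.001], [0.379, -0.925, -0.001], [0.001, 0.001, -1.0]]
force: [-0.4, -0.3, -0.1]
opening: 0.553
time_s: 3.12
position: [0.4707, -0.0897, 0.2177]
tcp_rot: [[0.925, 0.38, 0.002], [0.38, -0.925, -0.003], [0.001, 0.004, -1.0]]
force: [2.9, -6.1, -5.5]
opening: 0.257
```

View pics/c2.png

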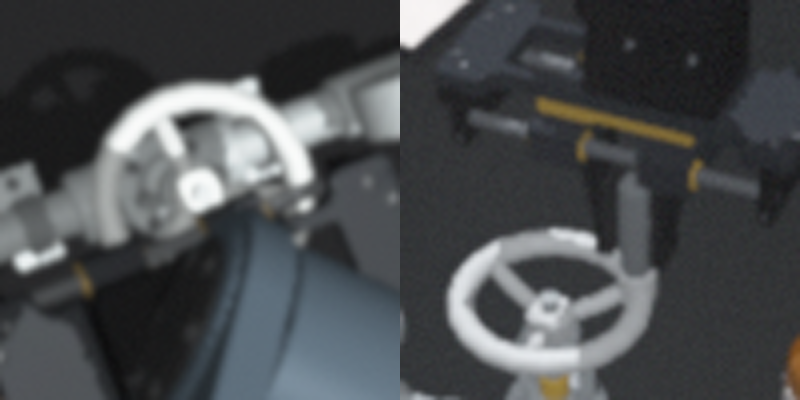

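```bash
python3 -m jog '[[[0,0,0],[0,0,0],1],[[0,0,0],[0,0,0],1],[[0,0,0],[0,0,0],1],[[0,0,0],[0,0,0],1]]'
```

```text
time_s: 3.55
position: [0.4711, -0.0899, 0.2177]
tcp_rot: [[0.925, 0.379, 0.003], [0.379, -0.925, -0.002], [0.002, 0.003, -1.0]]
force: [2.6, -3.8, -3.8]
opening: 0.225
```

```bash
python3 -m jog '[[[3.5,-2.4,0],[0,0,0],1],[[7.5,-4.4,0],[0,0,0],1],[[11.6,-6,0],[0,0,0],1],[[15.7,-7.3,0],[0,0,0],1],[[20,-8.2,0],[0,0,0],1],[[24.3,-8.9,0],[0,0,0],1],[[24.3,-8.9,0],[0,0,0],1],[[24.3,-8.9,0],[0,0,0],1]]'; python3 -c "
from rig import bot;s=bot.read_state();print(s['position'],s['force'],s['moment'])"
```

```text
time_s: 4.22
position: [0.4896, -0.0715, 0.2177]
tcp_rot: [[0.925, 0.379, 0.002], [0.379, -0.925, -0.001], [0.001, 0.002, -1.0]]
force: [2.7, -3.4, -2.4]
opening: 0.222
[ 0.48964357 -0.07152356  0.21767192] [ 2.6566896  -3.40931174 -2.43653839] [-0.57086357 -0.38544568 -0.03700825]
```

```bash
python3 -m jog '[[[4.4,-0.2,0],[0,0,0],1],[[8.8,0,0],[0,0,0],1],[[13.1,0.6,0],[0,0,0],1],[[17.3,1.5,0],[0,0,0],1],[[21.5,2.8,0],[0,0,0],1],[[25.5,4.5,0],[0,0,0],1],[[25.5,4.5,0],[0,0,0],1],[[25.5,4.5,0],[0,0,0],1]]'; python3 -c "
from rig import bot;s=bot.read_state();print(s['position'],s['force'],s['moment'])"
```

```text
time_s: 4.88
position: [0.5147, -0.0651, 0.2176]
tcp_rot: [[0.925, 0.379, 0.001], [0.379, -0.925, 0.001], [0.002, -0.0, -1.0]]
force: [-0.1, -0.8, 2.0]
opening: 0.226
[ 0.51472545 -0.06508724  0.2176338 ] [-0.07971584 -0.76825662  1.97761617] [-0.13352194  0.09140778 -0.00377204]
```

```bash
python3 -m jog '[[[3.9,2,0],[0,0,0],1],[[7.6,4.3,0],[0,0,0],1],[[11,7,0],[0,0,0],1],[[14.3,9.9,0],[0,0,0],1],[[17.2,13.2,0],[0,0,0],1],[[19.9,16.6,0],[0,0,0],1],[[19.9,16.6,0],[0,0,0],1],[[19.9,16.6,0],[0,0,0],1]]'; python3 - <<'E'
from rig import bot;import numpy as np
from scipy.optimize import least_squares as L
s=bot.read_state();p=s['position'];print(p,s['force'],s['moment'])
P=np.array([[.4711,-.0899],[.48964,-.07152],[.51473,-.06509],p[:2]])
for r0 in(0,.05):
  r=L(lambda q:np.hypot(*(P-q[:2]).T)-(r0 or q[2]),[.51,-.116,.05]).x
  print(r,np.degrees(np.arctan2(*(P-r[:2]).T[::-1]))-22.1,np.hypot(*(P-r[:2]).T))
E
```

```text
time_s: 5.55
position: [0.5409, -0.0729, 0.2177]
tcp_rot: [[0.926, 0.379, 0.004], [0.379, -0.926, 0.001], [0.004, 0.0, -1.0]]
force: [2.0, 4.9, 1.0]
opening: 0.227
[ 0.54090859 -0.07291557  0.21765923] [2.0420114  4.89056252 1.04795712] [ 0.79481028 -0.39013039 -0.005524  ]
[ 0.51411986 -0.11477734  0.04969733] [127.86025119  97.40605707  67.1964683   35.28347419] [0.04969497 0.04970373 0.04969108 0.04969954]
[ 0.51420357 -0.11512279  0.05      ] [127.56523523  97.29467386  67.29717177  35.57796038] [0.04994103 0.0500457  0.05003556 0.04994605]
```

```bash
python3 -m jog '[[[2.3,3.7,0],[0,0,0],1],[[4.3,7.6,0],[0,0,0],1],[[6,11.6,0],[0,0,0],1],[[7.3,15.8,0],[0,0,0],1],[[8.2,20,0],[0,0,0],1],[[8.2,20,0],[0,0,0],1],[[8.2,20,0],[0,0,0],1]]'; cat > st.py <<'E'
from rig import bot;import numpy as np
s=bot.read_state();p=np.array(s['position'][:2]);f=np.array(s['force'][:2])
d=p-[.5141,-.1149];R=np.array([[.9265,.3762],[.3762,-.9265]])
t=d/np.hypot(*d);tg=np.array([-t[1],t[0]])
print(s['time_s'],"ang",np.degrees(np.arctan2(d[1],d[0]))-22.1,"r",np.hypot(*d),"F radial",f@t,"F ccw",f@tg,"tool",R@d*1000,"mom",s['moment'],'v',max(abs(np.array(s['qvel']))),s['opening'])
E
python3 st.py
```

```text
time_s: 6.13
position: [0.5566, -0.0887, 0.2177]
tcp_rot: [[0.926, 0.378, 0.006], [0.378, -0.926, 0.0], [0.005, 0.002, -1.0]]
force: [4.7, 3.6, 0.9]
opening: 0.221
6.1333 ang 9.524094414611444 r 0.04996955627056202 F radial 5.951563246109095 F ccw 0.6120704357839006 tool [49.27892732 -8.26836247] mom [ 0.69837171 -0.52397764  0.04048244] v 0.12431529008268316 0.22059346902151214
```

```bash
python3 -m jog '[[[0.2,2,0],[0,0,0],1],[[0.4,4,0],[0,0,0],1],[[0.5,5.5,0],[0,0,0],1],[[0.5,5.5,0],[0,0,0],1],[[0.5,5.5,0],[0,0,0],1]]' >/dev/null;python3 st.py;python3 -m jog '[[[0,0.7,0],[0,0,0],1],[[0.1,1.5,0],[0,0,0],1],[[0.1,1.5,0],[0,0,0],1],[[0.1,1.5,0],[0,0,0],1]]' >/dev/null;python3 st.py
```

```text
6.55 ang 3.6063589526380397 r 0.04997256070525991 F radial 5.226963563412702 F ccw 2.1311559619269014 tool [49.87178763 -3.14381016] mom [ 0.78592793 -0.5971229  -0.02283872] v 0.08625992840650291 0.22232792502042525
6.8833 ang 2.0654251371176784 r 0.04999733657736601 F radial 5.544032210628336 F ccw 2.493921461232557 tool [49.96305189 -1.8024579 ] mom [ 8.55517593e-01 -5.13647711e-01 -7.86697444e-04] v 0.12319794152183237 0.21891029846499707
```

Still free turning (≈2.5 N). Small steps now.

```bash
for i in 1 2; do python3 -m jog '[[[0,0.5,0],[0,0,0],1],[[0,1,0],[0,0,0],1],[[0,1,0],[0,0,0],1],[[0,1,0],[0,0,0],1]]' >/dev/null;python3 st.py; done
```

```text
7.2167 ang 0.9623939920840741 r 0.04999125231521667 F radial 6.635093862105971 F ccw 1.9803985385222762 tool [49.98240823 -0.84021609] mom [ 0.86375478 -0.54262474 -0.01181569] v 0.08208469297842824 0.22495345590542182
7.55 ang -0.27491816576189976 r 0.05001787357705543 F radial 6.511280136586688 F ccw 1.9791453552622942 tool [50.01551721  0.239402  ] mom [ 0.86072094 -0.5715813   0.0114718 ] v 0.056132854847089846 0.22282798353658226
```

```bash
for i in 1 2; do python3 -m jog '[[[-0.1,0.4,0],[0,0,0],1],[[-0.1,0.8,0],[0,0,0],1],[[-0.1,0.8,0],[0,0,0],1],[[-0.1,0.8,0],[0,0,0],1]]' >/dev/null;python3 st.py; done
```

```text
7.8833 ang -1.147054855823196 r 0.04999238283521671 F radial 5.645753025810802 F ccw 3.274053196385748 tool [49.98059436  1.00015393] mom [ 0.88952761 -0.65769485  0.04439613] v 0.03203468798462587 0.22103415019802844
8.2167 ang -1.1445120828925468 r 0.04997302247581079 F radial 6.791333614776657 F ccw 4.872245000560093 tool [49.96128289  0.99754933] mom [ 1.08366864 -0.48670791  0.04781707] v 0.05193196950139547 0.22341206001863004
```

```bash
for i in 1 2 3; do python3 -m jog '[[[0,0.4,0],[0,0,0],1],[[0,0.8,0],[0,0,0],1],[[0,0.8,0],[0,0,0],1],[[0,0.8,0],[0,0,0],1]]' >/dev/null;python3 st.py; done
```

```text
8.55 ang -1.1995966390266908 r 0.04997348270339772 F radial 7.606549446642809 F ccw 6.764253553220972 tool [49.96076086  1.04559161] mom [ 1.33709606 -0.50733231  0.05651318] v 0.1288072357490883 0.22613594468012743
8.8833 ang -1.260334777919681 r 0.04998983222112602 F radial 7.689902249918161 F ccw 8.147156302271368 tool [49.97596936  1.09891285] mom [ 1.54281282 -0.49123804 -0.01650783] v 0.12962001323326175 0.22331188150983977
9.2167 ang -1.247854213809834 r 0.0499367575029115 F radial 8.73460115149338 F ccw 9.35705860908556 tool [49.9231473   1.08687155] mom [ 1.78987595 -0.43334848 -0.00795116] v 0.07133900763229008 0.22196173871878508
```

```bash
for i in 1 2; do python3 -m jog '[[[0,0.4,0],[0,0,0],1],[[0,0.8,0],[0,0,0],1],[[0,0.8,0],[0,0,0],1],[[0,0.8,0],[0,0,0],1]]' >/dev/null;python3 st.py; done
```

```text
9.55 ang -1.2900312676002663 r 0.04996108304816139 F radial 7.524158038552853 F ccw 11.66047708685228 tool [49.94665221  1.12416844] mom [ 2.00089172 -0.3699583  -0.03445131] v 0.09838665677849619 0.21919823394558968
9.8833 ang -1.3328598136078256 r 0.049952961097582335 F radial 7.706202677120469 F ccw 13.099233258584965 tool [49.93767848  1.16131439] mom [ 2.28613539 -0.28033975  0.01722283] v 0.10569234272811837 0.22548062633249596
```

```bash
python3 -m jog '[[[1,-1.5,0],[0,0,0],1],[[2,-3,0],[0,0,0],1],[[3,-4.5,0],[0,0,0],1],[[3,-4.5,0],[0,0,0],1],[[3,-4.5,0],[0,0,0],1]]' >/dev/null;python3 st.py
```

```text
10.3 ang -1.1091109958230376 r 0.050134260330506136 F radial -0.6488831386659977 F ccw 3.1392767445773524 tool [50.12309164  0.96979878] mom [ 0.46942248  0.27132618 -0.01347454] v 0.49116287426862626 0.22289920514182934
```

```bash
python3 -m jog '[[[-1.7,-14.9,0],[0,0,0],1],[[-6.7,-27,0],[0,0,0],1],[[-14.6,-37.4,0],[0,0,0],1],[[-25,-45.3,0],[0,0,0],1],[[-37.1,-50.3,0],[0,0,0],1],[[-50,-52,0],[0,0,0],1],[[-62.9,-50.3,0],[0,0,0],1],[[-75,-45.3,0],[0,0,0],1],[[-85.4,-37.4,0],[0,0,0],1],[[-93.3,-27,0],[0,0,0],1],[[-98.3,-14.9,0],[0,0,0],1],[[-100,-2,0],[0,0,0],1]]' >/dev/null;python3 st.py
```

```text
11.3 ang -180.66098200434357 r 0.05004064783907215 F radial -5.886651185214111 F ccw -4.114009155788227 tool [-50.03554065  -0.57666527] mom [ 0.95664245 -0.69975895  0.04226203] v 13.491312465664777 0.22055657451155672
```

```bash
python3 -m jog '[[[2.7,12.9,0],[0,0,0],1],[[7.7,25,0],[0,0,0],1],[[15.6,35.4,0],[0,0,0],1],[[26,43.3,0],[0,0,0],1],[[38.1,48.3,0],[0,0,0],1],[[51,50,0],[0,0,0],1],[[63.9,48.3,0],[0,0,0],1],[[76,43.3,0],[0,0,0],1],[[86.4,35.4,0],[0,0,0],1],[[94.3,25,0],[0,0,0],1],[[99.3,12.9,0],[0,0,0],1],[[101,0,0],[0,0,0],1]]' >/dev/null;python3 st.py
```

```text
12.3 ang -1.0219070380448905 r 0.05025488725357455 F radial -6.009505040239441 F ccw -3.3847855121112573 tool [50.24511308  0.89566039] mom [-0.76890523  0.80119385  0.07563935] v 12.64840575519341 0.22127830019874772
```

```bash
python3 -m jog '[[[-2.7,-12.9,0],[0,0,0],1],[[-7.7,-25,0],[0,0,0],1],[[-15.6,-35.4,0],[0,0,0],1],[[-26,-43.3,0],[0,0,0],1],[[-38.1,-48.3,0],[0,0,0],1],[[-51,-50,0],[0,0,0],1],[[-63,-48.3,0],[0,0,0],1],[[-75,-43.3,0],[0,0,0],1],[[-85,-35.4,0],[0,0,0],1],[[-93,-25,0],[0,0,0],1],[[-98,-12.9,0],[0,0,0],1],[[-99.5,0,0],[0,0,0],1]]' >/dev/null;python3 st.py
```

```text
13.3 ang -182.49332914818413 r 0.04993392003518729 F radial -0.2722863585606161 F ccw -4.506310756703501 tool [-49.88489395  -2.17161723] mom [ 0.58726663 -0.03635454  0.02518849] v 13.481827691441906 0.22347512894128882
```

```bash
python3 -m jog '[[[1.7,12.9,0],[0,0,0],1],[[6.7,25,0],[0,0,0],1],[[14.6,35.4,0],[0,0,0],1],[[25,43.3,0],[0,0,0],1],[[37.1,48.3,0],[0,0,0],1],[[50,50,0],[0,0,0],1],[[62.9,48.3,0],[0,0,0],1],[[75,43.3,0],[0,0,0],1],[[85.4,35.4,0],[0,0,0],1],[[93,25,0],[0,0,0],1],[[97,15,0],[0,0,0],1],[[97.5,13,0],[0,0,0],1]]' >/dev/null;python3 st.py; python3 -m jog '[[[0,0,0],[0,0,0],1],[[0,0,0],[0,0,0],1],[[0,0,0],[0,0,0],1]]' >/dev/null;python3 st.py
```

```text
14.3 ang -12.303639335959636 r 0.05020296250144381 F radial -3.045539641567748 F ccw -3.264437789116479 tool [49.04827927 10.69691633] mom [-0.60138831  0.25646382 -0.04819286] v 1.720810920439482 0.21906517884066523
14.55 ang -12.381959867827948 r 0.05020881787247614 F radial -2.36409121122133 F ccw 2.4167223249211967 tool [49.03933028 10.76520836] mom [ 0.35146198  0.29857886 -0.00766282] v 0.22020026108173268 0.22507476872666013
```

```bash
python3 -m jog '[[[0,-3,0],[0,0,0],1],[[0.2,-6,0],[0,0,0],1],[[0.3,-9,0],[0,0,0],1],[[0.3,-9.5,0],[0,0,0],1],[[0.3,-9.5,0],[0,0,0],1],[[0.3,-9.5,0],[0,0,0],1]]' >/dev/null;python3 st.py
```

```text
15.05 ang -3.077414133532649 r 0.05013671045755044 F radial 1.6472188887812003 F ccw -2.510759757332295 tool [50.06265527  2.69091655] mom [-0.35073172 -0.29119694 -0.00430083] v 0.07187420889219596 0.2223312896395308
```

Remaining: about 1.7 mm.

```bash
python3 -m jog '[[[0,-0.8,0],[0,0,0],1],[[0,-1.6,0],[0,0,0],1],[[0,-1.6,0],[0,0,0],1],[[0,-1.6,0],[0,0,0],1],[[0,-1.6,0],[0,0,0],1]]' >/dev/null;python3 st.py
```

```text
15.4667 ang -1.1294544801801756 r 0.050037410148444095 F radial 3.238860247140528 F ccw -1.4788858176307345 tool [50.02591621  0.98568761] mom [-0.22165848 -0.63710872  0.01241437] v 0.09187444350727515 0.22155166642252322
```

```bash
python3 -m jog '[[[0,0,0],[0,0,0],1],[[0,0,0],[0,0,0],1],[[0,0,0],[0,0,0],1],[[0,0,0],[0,0,0],1],[[0,0,0],[0,0,0],1],[[0,0,0],[0,0,0],1]]' >/dev/null;python3 st.py;python3 - <<'E'
from rig import vision
import cv2
im=vision.capture("scene")[:,:,::-1]
cv2.imwrite("pics/f.png",cv2.resize(im[40:280,170:450],None,fx=2.5,fy=2.5,interpolation=cv2.INTER_CUBIC))
E
```

```text
15.9667 ang -1.115379590324519 r 0.05002575454395161 F radial 5.061868809132304 F ccw -3.1511493830966586 tool [50.01450385  0.97317181] mom [-0.17711568 -0.87824725 -0.02627024] v 0.0830742841527625 0.2252472927709696
```

View pics/f.png

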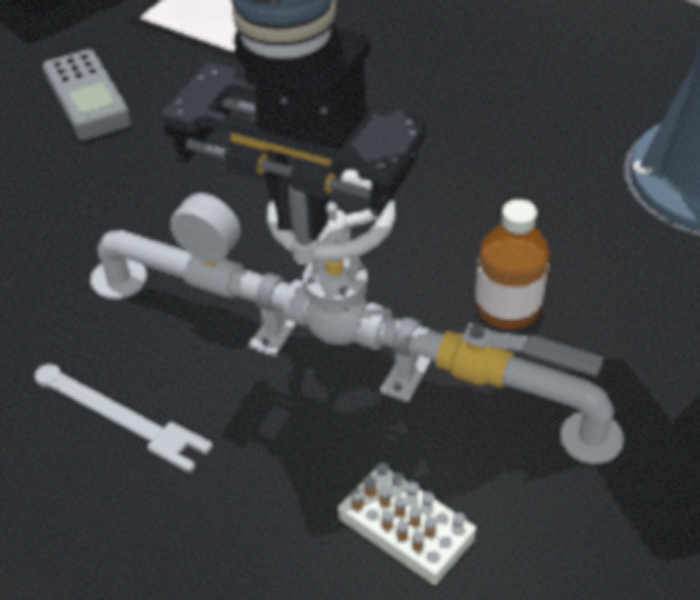

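The picture shows the handle held between the fingers at about (300,215), on the station's +x side. The lever, bottle, spanner and rack have not moved.

```bash
python3 -c "
from rig import bot;print(bot.hand_in())"; python3 st.py
```

```text
the job is handed in; nothing more can be done
None
the job is handed in; nothing more can be done
```

The nitrogen valve is set to two turns open, and I handed the job in with the handle still gripped. `hand_in` reports no verdict.

- **Closing:** I gripped the handle and turned the wheel clockwise about 128° to its stop. I pressed it snug at about 13 N tangential force, with the angle no longer changing.
- **Opening:** I then backed it off two full turns, in four half-turn moves.
- **Final angle:** The handle ended at −1.12° in my measuring frame. The stop was at about −1.1°, taken at first contact and again after easing off, so the two agree within the roughly 0.1° noise.
- **Final state:** The wheel was still at 16 s, and the opening reading matched the 20 mm handle between the fingers. About 3 N tangential and 5 N radial force remained.
- **Surroundings:** In the last scene picture the lever, spanner, rack and bottle looked untouched.

**One disagreement:** the stop gave only about 0.2° between first contact and 13 N. Its stated stiffness would give about 0.6°, so the true zero is uncertain by a few tenths of a degree.

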